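Move the stock vials to the cooling block in order

TASK

Move the four screw-cap vials from the storage rack into the wells of the aluminium cooling block, keeping their order: counted from the yellow-banded end, the first vial of the rack goes into the first well of the block, and so on. Keep them upright, stand each one fully down in its well without letting it fall, and leave the small cryovials in the rack as they are.

Things in the scene. Friction and masses are not known exactly. Their poses are not given: they have to be found in the camera images.
- rack: Storage rack, pale grey-blue with a darker foot, 104 x 228 mm, fixed to the worktop. Its origin is the centre of its underside, z up; its y axis runs along the rows. A yellow band is wrapped over its +y end: the first column is the one next to that band. The columns lie at y = +75, +25, -25, -75 mm; each has a 25.5 mm place for a vial at x = -28 mm and a 15 mm place for a cryovial at x = +26 mm. Top face 28 mm and floor of the places 12 mm above the worktop.
- cooling_block: Bench cooling block of bare aluminium in a black foot, 80 x 234 mm, fixed to the worktop. Its origin is the centre of its underside, z up; its y axis runs along its one row of four wells. A yellow band is wrapped over its +y end: the first well is the one next to that band. Well centres at x = 0, y = +75, +25, -25, -75 mm. Wells are 39 mm across with a 2.5 mm bevel round the mouth; top face 32 mm and well floor 16 mm above the worktop. Empty at the start.
- vial_white: Screw-cap vial, white cap, off-white labelled body, 22 mm diameter, 48 mm tall, 17 to 29 g, loose. Origin: centre of its underside, z up. Body straight up to 30 mm, then shoulder and cap. Starts in the rack's vial row, 32 mm proud of its top, in the column of the cryovial with the white cap.
- vial_black: Screw-cap vial, black cap, amber labelled body, 22 mm diameter, 48 mm tall, 17 to 29 g, loose. Origin: centre of its underside, z up. Body straight up to 30 mm, then shoulder and cap. Starts in the rack's vial row, 32 mm proud of its top, in the column of the cryovial with the black cap.
- vial_red: Screw-cap vial, red cap, amber labelled body, 22 mm diameter, 48 mm tall, 17 to 29 g, loose. Origin: centre of its underside, z up. Body straight up to 30 mm, then shoulder and cap. Starts in the rack's vial row, 32 mm proud of its top, in the column of the cryovial with the red cap. (A similar stray vial at the back left edge is not part of the job.)
- vial_blue: Screw-cap vial, blue cap, amber labelled body, 22 mm diameter, 48 mm tall, 17 to 29 g, loose. Origin: centre of its underside, z up. Body straight up to 30 mm, then shoulder and cap. Starts in the rack's vial row, 32 mm proud of its top, in the column of the cryovial with the blue cap.
- cryo_white: Small white cryovial with a white cap, 13 mm in diameter, 43 mm tall, loose. Its origin is the centre of its underside, z up. It stands in the cryovial row of the rack and is to stay there.
- cryo_black: Small white cryovial with a black cap, 13 mm in diameter, 43 mm tall, loose. Its origin is the centre of its underside, z up. It stands in the cryovial row of the rack and is to stay there.
- cryo_red: Small white cryovial with a red cap, 13 mm in diameter, 43 mm tall, loose. Its origin is the centre of its underside, z up. It stands in the cryovial row of the rack and is to stay there.
- cryo_blue: Small white cryovial with a blue cap, 13 mm in diameter, 43 mm tall, loose. Its origin is the centre of its underside, z up. It stands in the cryovial row of the rack and is to stay there.

How it is judged:
By the outcome, as a careful person would: the job done as asked, in the order asked, and still so for the second after the job is handed in, with the robot touching nothing.
It also fails if it takes over 106 s, if anything falls off the work surface, if the arm or the gripper's body presses on something with over 40 N, if the wrist force passes 120 N, or if a joint passes its speed limit or range.

ROBOT

A 7-joint arm with a two-finger parallel gripper is mounted at the origin on a cart in front of the work surface, level with it; the furniture and walls round the work are solid. World frame = base frame: x ahead of the robot, y to its left, z up, the work surface at z = 0. Lengths are in m, angles in degrees, forces in N, time in s.
With the tool pointing down it reaches from about 0.35 to 0.9 m from the base axis. Payload 19.9 kg.
Tool frame: the origin (TCP) lies at the very end of the fingers, on their centre line; the grasp point (between the pads) lies arm.pinch_z behind it (arm.pinch_z is the distance from the TCP to the grasp point, in m); z points along the fingers, y is the direction in which the jaws open and shut (so a half turn about z gives the same grasp; the last joint's range is limited). The gripper opens to 85 mm and grips with 20 to 120 N. Pads are 22 mm wide; open, the fingers measure 114 mm over their backs; the gripper's body (76 mm by 85 mm) begins 54 mm behind the grasp point. The pads swing forward as they close: fully open they stand 13 mm farther back than shut.
Start: joints at [-78.352, 23.915, -0.59, 92.452, 0.269, 63.638, -3.037], TCP at [0.151, 0.606, 0.203] pointing down, gripper open.
Joint ranges: [-161.28, 161.28], [-22.2, 115.67], [-73.04, 71.86], [3.21, 147.25], [-68.34, 248.33], [10.77, 114.83], [-161.83, 161.83]. Speed limits (degrees/s): [108.29, 108.29, 136.94, 136.94, 172.46, 172.46, 172.46].

INTERFACE

Orientations are given as a 3x3 rotation matrix whose columns are the frame's x, y, z axes.
In Python, from bench import sensors, eyes, arm gives the robot as it stands.
- The arm moves only by the shell command python3 -m handwheel 'ROWS' [OPENING] [FORCE]. ROWS is JSON, a list of rows, each a list of 6 numbers: the shift along the world's x, y, z in cm, then the turn, a rotation vector about the world's x, y, z in rad. In form: [[dx, dy, dz, rx, ry, rz], ...]. A call has exactly 10 rows; each row is the pose to reach, as a shift and turn from the pose commanded when the call began; what a row does not reach only later rows make up. A row lasts 1/8 s, in which the tool goes at most 62.5 mm and 10.7 degrees, less where a joint would pass 70% of its speed; a pose out of reach is approached as far as the arm can. A call with a gripper value outside its range is refused whole. OPENING is the opening, from -1 (shut) to 1 (fully open), so that 0 is half open, set as the call begins (- or left out, the last holds). The fingers move at their own pace and stop on an object; FORCE is the grip in N (left out, the last holds). Time passes only in rows, so rows that repeat a pose let the fingers close, or fill a call up. It gives the time, the measured TCP pose, the force and the opening at its end, in the units of the state.
- sensors.observe(): the state, without advancing time (a new reading comes with each control period).
- eyes.get_image(name): name is "side" or "top" or "wrist"; returns the picture (384x512x3 uint8, blue, green, red); there is no depth.
- eyes.camera_info(name): a dict with "fx", "fy", "cx", "cy" (pixels), "view" (4x4, takes a point from world to camera coordinates). Camera axes: x right, y up, looking along -z (the intrinsics and any distortion apply to the point x, -y, -z); pixel columns grow to the right and rows downward; lengths in m; the calibration is good to about 2 mm. A picture is of the moment at which its call begins: read the wrist's pose just before it. camera_info takes no time and is no camera call; for the wrist camera it gives the pose at the moment of the call.
- arm.close_job(): hands the job in, once; it reports no verdict.
The state is a dict: "t": time; "joints": joint angles; "qd": joint speeds; "joint_torque": joint torques, N m; "position": TCP position; "tool_rot": TCP orientation; "ft_force": force on the tool from outside, world axes, zero at the start; "wrist_torque": the same for the moment, N m; "grip_width": opening from 0.0 (shut) to 1.0 (fully open).
Only numpy, scipy, OpenCV 4.12 (cv2) and the standard library are available. Lean on these libraries where they do the work, as an engineer would, in place of code of your own. Each camera call takes 0.05 s, during which the arm holds its last target. There are 200 camera calls.

## Working session

There is one attempt and no reset: what is moved stays moved. The work goes in short steps, Python scripts to look and compute and a shell command to move; the robot and the scene stay as the last step left them, time stands still between calls to the robot, and variables do not carry over. Pictures are saved under pics/ and viewed, about 12 in all and at most 16, crops included, and the job is handed in when it is done.

```bash
mkdir -p pics; ls; python3 - <<'E'
from bench import sensors, eyes, arm
import cv2,numpy as np
o=sensors.observe();print({k:o[k] for k in('t','position','tool_rot','grip_width')},arm.pinch_z)
for n in('side','top','wrist'):
    cv2.imwrite(f'pics/{n}0.png',eyes.get_image(n)); i=eyes.camera_info(n);print(n,{k:(np.round(v,4).tolist() if k=='view' else v) for k,v in i.items()})
E
```

```text
pics
{'t': 0.0, 'position': array([0.15139783, 0.60598785, 0.20205531]), 'tool_rot': array([[-9.70181291e-01,  2.42380313e-01, -2.15094389e-04],
       [ 2.42380394e-01,  9.70180552e-01, -1.20026833e-03],
       [-8.22410213e-05, -1.21661255e-03, -9.99999257e-01]]), 'grip_width': 1.0004348551661588} 0.0187
side {'fx': 432.018139353983, 'fy': 432.018139353983, 'cx': 259.3869056183933, 'cy': 187.47825645116478, 'view': [[0.8616, -0.5073, -0.0176, -0.4424], [0.2718, 0.4318, 0.86, -0.196], [-0.4287, -0.7458, 0.5099, -0.8693], [0.0, 0.0, 0.0, 1.0]]}
top {'fx': 382.90965045091843, 'fy': 382.90965045091843, 'cx': 253.1481740139779, 'cy': 192.9174598042011, 'view': [[0.005, -0.9999, -0.0141, -0.007], [0.9853, 0.0025, 0.1707, -0.5096], [-0.1707, -0.0148, 0.9852, -1.0203], [0.0, 0.0, 0.0, 1.0]]}
wrist {'fx': 290.34726585031734, 'fy': 290.34726585031734, 'cx': 257.85895347474326, 'cy': 188.04799385740867, 'view': [[0.2428, 0.9701, -0.001, -0.624], [-0.929, 0.2323, -0.2881, 0.037], [-0.2792, 0.0709, 0.9576, -0.3804], [0.0, 0.0, 0.0, 1.0]]}
```

View pics/top0.png

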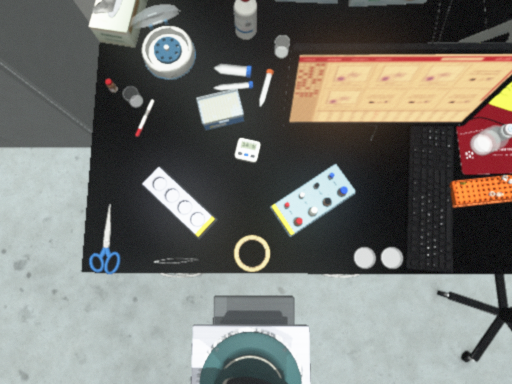

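View pics/side0.png

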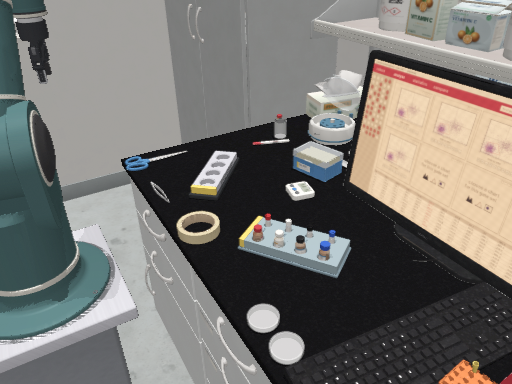

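The top view shows the block with its yellow end near (205,228) and the rack with its yellow end near (282,225). The rack's vial row is the lower right one: red, white, black, blue counted from the yellow end. The side view agrees.

```bash
cat >h.py <<'E'
import numpy as np,cv2
from bench import sensors,eyes,arm
def ray(info,px,z):
    V=np.array(info['view']);R=V[:3,:3];c=-R.T@V[:3,3]
    d=R.T@np.array([(px[0]-info['cx'])/info['fx'],-(px[1]-info['cy'])/info['fy'],-1])
    return c+d*(z-c[2])/d[2]
def proj(info,p):
    V=np.array(info['view']);q=V[:3,:3]@np.array(p)+V[:3,3]
    return np.array([info['cx']+info['fx']*q[0]/-q[2],info['cy']-info['fy']*q[1]/-q[2]])
E
python3 - <<'E'
from h import *
im=cv2.imread('pics/top0.png');i=eyes.camera_info('top')
c=cv2.resize(im[155:245,135:365],None,fx=3.4,fy=3.4,interpolation=cv2.INTER_CUBIC);cv2.imwrite('pics/top0c.png',c)
hsv=cv2.cvtColor(im,cv2.COLOR_BGR2HSV)
m=np.zeros(im.shape[:2],np.uint8)
m[160:240,265:365]=((hsv[...,2]>90)[160:240,265:365])*255
b=np.zeros_like(m);b[160:240,135:220]=((hsv[...,2]>90)[160:240,135:220])*255
for n,mm,z in(('rack',m,.028),('block',b,.032)):
    cs=max(cv2.findContours(mm,0,2)[0],key=cv2.contourArea);r=cv2.minAreaRect(cs)
    P=np.array([ray(i,p,z) for p in cv2.boxPoints(r)]);print(n,r,P.round(3).tolist(),P.mean(0),np.linalg.norm(np.diff(P,axis=0),axis=1))
E
```

```text
rack ((312.8461608886719, 199.26919555664062), (37.4422607421875, 80.9862289428711), 56.30992889404297) [[0.475, -0.049, 0.028], [0.605, -0.241, 0.028], [0.515, -0.297, 0.028], [0.388, -0.106, 0.028]] [ 0.49558745 -0.17311625  0.028     ] [0.23212392 0.10570851 0.22867164]
block ((178.61300659179688, 201.40737915039062), (79.82243347167969, 26.93372917175293), 43.53120040893555) [[0.537, 0.315, 0.032], [0.594, 0.265, 0.032], [0.437, 0.096, 0.032], [0.383, 0.146, 0.032]] [0.48810166 0.2052728  0.032     ] [0.07585656 0.2306052  0.07381476]
```

View pics/top0c.png

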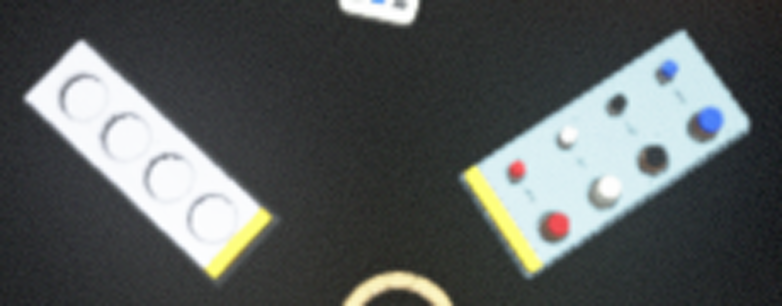

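Rack and block outlines match their sizes (0.23 x 0.105 and 0.23 x 0.075), with rack centre about (0.496,-0.173) and block centre about (0.488,0.205). A jaw direction of about 84° suits both rows, so I turn 8° once. I go over the block first to look from near.

```bash
python3 -m handwheel '[[3,-4,0,0,0,0.02],[6,-8,0,0,0,0.04],[9.5,-12,0,0,0,0.06],[13,-16,0,0,0,0.08],[16,-20.5,0,0,0,0.1],[19.5,-25,0,0,0,0.12],[23,-30,0,0,0,0.14],[27,-35,0,0,0,0.14],[30,-39,0,0,0,0.14],[31,-40,0,0,0,0.14]]' -0.15 30
cat >look.py <<'E'
from h import *
import sys
i=eyes.camera_info('wrist');im=eyes.get_image('wrist');n=sys.argv[1]
cv2.imwrite(f'pics/{n}.png',im);np.save(f'pics/{n}.npy',i)
o=sensors.observe();print(o['t'],o['position'],o['tool_rot'].round(3).tolist(),o['grip_width'],o['ft_force'])
E
python3 look.py w1; python3 - <<'E'
from h import *
im=cv2.imread('pics/w1.png');i=np.load('pics/w1.npy',allow_pickle=True).item()
for y in(.075,.025,-.025,-.075):
    p=np.array([.488,.205,.032])+y*np.array([-.677,-.736,0]);print(p,proj(i,p).round(1))
E
```

```text
t: 1.4
position: [0.4629, 0.2035, 0.2027]
tool_rot: [[-0.994, 0.109, 0.0], [0.109, 0.994, -0.001], [-0.0, -0.001, -1.0]]
ft_force: [-0.7, 1.5, -0.2]
grip_width: 0.427
1.45 [0.46317465 0.2037829  0.20259071] [[-0.994, 0.108, 0.0], [0.108, 0.994, -0.001], [-0.0, -0.001, -1.0]] 0.42474476179906195 [ 0.42319545 -0.86508393  0.10064937]
[0.437225 0.1498   0.032   ] [210.9 148.5]
[0.471075 0.1866   0.032   ] [245.3 172.8]
[0.504925 0.2234   0.032   ] [278. 196.]
[0.538775 0.2602   0.032   ] [309.2 218.1]
```

View pics/w1.png

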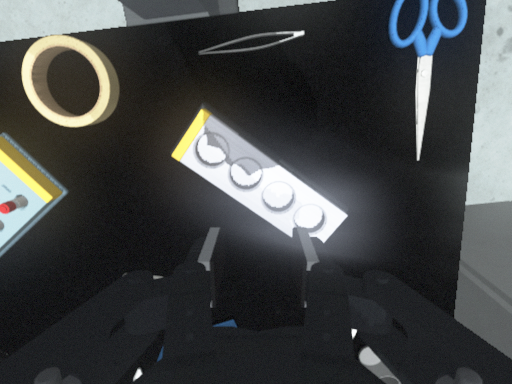

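The wells appear at about (212,149), (246,173), (278,196) and (309,218), within about 1 px of the prediction. Next I look at the rack.

```bash
python3 -m handwheel '[[0,-3,0,0,0,0],[0,-7,0,0,0,0],[0,-12,0,0,0,0],[0,-17,-0.5,0,0,0],[0,-22,-1,0,0,0],[0,-27,-2,0,0,0],[0,-32,-3,0,0,0],[-0.5,-36,-4,0,0,0],[-1,-38.5,-4,0,0,0],[-1.3,-39.4,-4,0,0,0]]'
python3 look.py w2; python3 - <<'E'
from h import *
im=cv2.imread('pics/w2.png');i=np.load('pics/w2.npy',allow_pickle=True).item()
u=np.array([.830,.557,0]);v=np.array([-.557,.830,0])
g=im.copy()
for y in(.075,.025,-.025,-.075):
  for x,z in((-.028,.06),(.026,.055)):
    p=np.array([.4956,-.1731,0])+x*u+y*v;p[2]=z;q=proj(i,p);print(p.round(4),q.round(1));cv2.circle(g,tuple(int(round(a)) for a in q),2,(0,255,0),1)
cv2.imwrite('pics/w2g.png',cv2.resize(g[0:250,100:460],None,fx=2.2,fy=2.2,interpolation=cv2.INTER_CUBIC))
E
```

```text
t: 2.7
position: [0.4484, -0.1876, 0.1625]
tool_rot: [[-0.994, 0.105, -0.0], [0.105, 0.994, 0.0], [0.0, -0.0, -1.0]]
ft_force: [0.6, 0.7, 0.4]
grip_width: 0.425
2.75 [ 0.4482023  -0.18797026  0.16259517] [[-0.994, 0.105, -0.0], [0.105, 0.994, -0.0], [0.0, -0.0, -1.0]] 0.4265492422403039 [-1.1928913  -1.38317783  0.57555293]
[ 0.4306 -0.1264  0.06  ] [320.  155.1]
[ 0.4754 -0.0964  0.055 ] [350.7 194.7]
[ 0.4584 -0.1679  0.06  ] [279.2 187.3]
[ 0.5033 -0.1379  0.055 ] [311.2 223.9]
[ 0.4863 -0.2094  0.06  ] [240.9 217.5]
[ 0.5311 -0.1794  0.055 ] [274.  251.4]
[ 0.5141 -0.2509  0.06  ] [204.9 245.8]
[ 0.559  -0.2209  0.055 ] [238.9 277.3]
```

View pics/w2g.png

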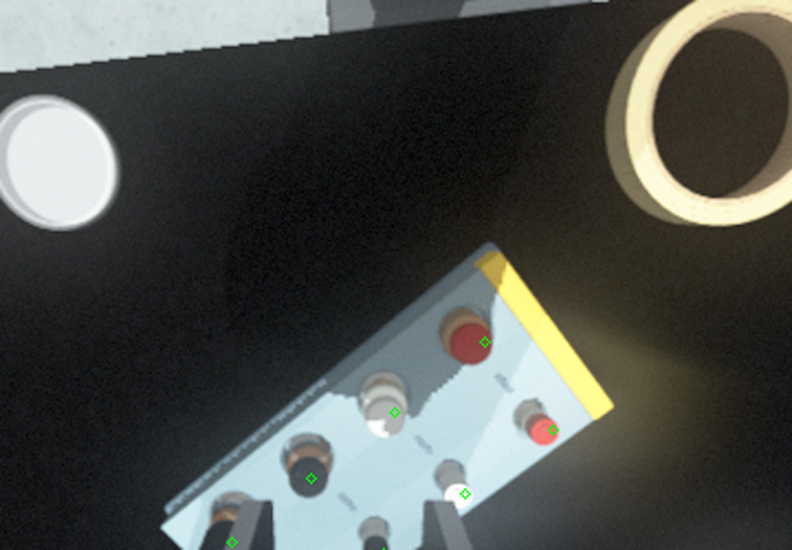

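The near view shows the caps of red at (313.6,156.4), white at (275,189) and black at (240.5,216.8). The red cryovial is at (346.8,196) and the white one at (307.7,226). I fit the rack pose to these rays.

```bash
python3 - <<'E'
from h import *
i=np.load('pics/w2.npy',allow_pickle=True).item()
L=[(313.6,156.4,-28,75,.06),(275,189,-28,25,.06),(240.5,216.8,-28,-25,.06),(346.8,196,26,75,.055),(307.7,226,26,25,.055)]
W=np.array([ray(i,l[:2],l[4])[:2] for l in L]);M=np.array([l[2:4] for l in L])/1000.
a=W-W.mean(0);b=M-M.mean(0)
th=np.arctan2((b[:,0]*a[:,1]-b[:,1]*a[:,0]).sum(),(a*b).sum());R=np.array([[np.cos(th),-np.sin(th)],[np.sin(th),np.cos(th)]])
t=W.mean(0)-R@M.mean(0);print(np.degrees(th),t,'res mm',((W-M@R.T-t)*1e3).round(1).tolist())
for y in(.075,.025,-.025,-.075):
  print('vial',(R@[-.028,y]+t).round(4),'well',(np.array([.488,.205])+y*np.array([-.677,-.736])).round(4))
print(sensors.observe()['position'])
E
```

```text
34.17876351530509 [ 0.49656126 -0.17664035] res mm [[-0.1, -2.3], [0.4, -0.5], [-1.9, 3.3], [0.4, -0.3], [1.2, -0.2]]
vial [ 0.4313 -0.1303] well [0.4372 0.1498]
vial [ 0.4594 -0.1717] well [0.4711 0.1866]
vial [ 0.4874 -0.2131] well [0.5049 0.2234]
vial [ 0.5155 -0.2544] well [0.5388 0.2602]
[ 0.4482023  -0.18797026  0.16259517]
```

```bash
python3 -m handwheel '[[-0.5,2,0,0,0,0],[-1.2,4,-1,0,0,0],[-1.7,5.65,-2.5,0,0,0],[-1.7,5.65,-4.5,0,0,0],[-1.7,5.65,-6.5,0,0,0],[-1.7,5.65,-7.5,0,0,0],[-1.7,5.65,-8,0,0,0],[-1.7,5.65,-8,0,0,0],[-1.7,5.65,-8,0,0,0],[-1.7,5.65,-8,0,0,0]]'
python3 look.py w3
```

```text
t: 4.0
position: [0.4317, -0.1312, 0.083]
tool_rot: [[-0.995, 0.105, 0.001], [0.105, 0.995, -0.0], [-0.001, 0.0, -1.0]]
ft_force: [-0.5, 0.7, 0.3]
grip_width: 0.43
4.05 [ 0.43163672 -0.13116383  0.08296528] [[-0.995, 0.105, 0.001], [0.105, 0.995, -0.0], [-0.001, 0.0, -1.0]] 0.42682619901066376 [-0.6562449   0.34456715 -1.17139186]
```

View pics/w3.png

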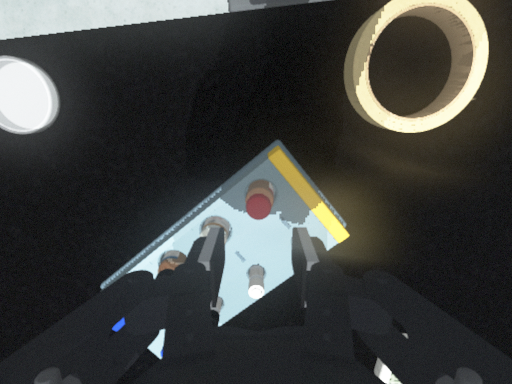

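The red cap is at (259,206), midway between the fingertips (about 212 and 304). I check x with its ray, then go down.

```bash
python3 - <<'E'
from h import *
i=np.load('pics/w3.npy',allow_pickle=True).item()
print(ray(i,(259,206),.06),ray(i,(257,291),.055), 'cryo white?')
E
python3 -m handwheel '[[0,0,-1,0,0,0],[0,0,-2,0,0,0],[0,0,-3,0,0,0],[0,0,-3.6,0,0,0],[0,0,-4.2,0,0,0],[0,0,-4.6,0,0,0],[0,0,-4.9,0,0,0],[0,0,-5.1,0,0,0],[0,0,-5.1,0,0,0],[0,0,-5.1,0,0,0]]'
```

```text
[ 0.43000624 -0.13061276  0.06      ] [ 0.5042187  -0.13997755  0.055     ] cryo white?
t: 5.3
position: [0.4315, -0.1311, 0.0318]
tool_rot: [[-0.995, 0.105, 0.0], [0.105, 0.995, -0.0], [-0.0, -0.0, -1.0]]
ft_force: [-0.4, 0.3, -0.1]
grip_width: 0.422
```

```bash
python3 -m handwheel '[[0,0,0,0,0,0],[0,0,0,0,0,0],[0,0,0,0,0,0],[0,0,0,0,0,0],[0,0,0,0,0,0],[0,0,0,0,0,0],[0,0,0.5,0,0,0],[0,0,1,0,0,0],[0,0,2,0,0,0],[0,0,3,0,0,0]]' -1 35
```

```text
t: 6.55
position: [0.4315, -0.1312, 0.0625]
tool_rot: [[-0.995, 0.105, 0.0], [0.105, 0.995, -0.0], [-0.0, -0.0, -1.0]]
ft_force: [-0.2, 0.4, 0.9]
grip_width: -0.001
```

The gripper is fully shut, so it closed on nothing or the vial slipped out. I look.

```bash
python3 look.py w4; python3 - <<'E'
from h import *
a=cv2.imread('pics/w4.png')[100:350,100:420];s=eyes.get_image('side')[170:300,210:370]
cv2.imwrite('pics/w4c.png',np.hstack([cv2.resize(a,(400,312)),cv2.resize(s,(384,312),interpolation=cv2.INTER_CUBIC)]))
E
```

```text
6.6 [ 0.43214759 -0.13135072  0.06351279] [[-0.994, 0.105, 0.002], [0.105, 0.994, -0.0], [-0.002, -0.0, -1.0]] 0.0017981300499533594 [ 1.51054735 -0.4471396   1.09530556]
```

View pics/w4c.png

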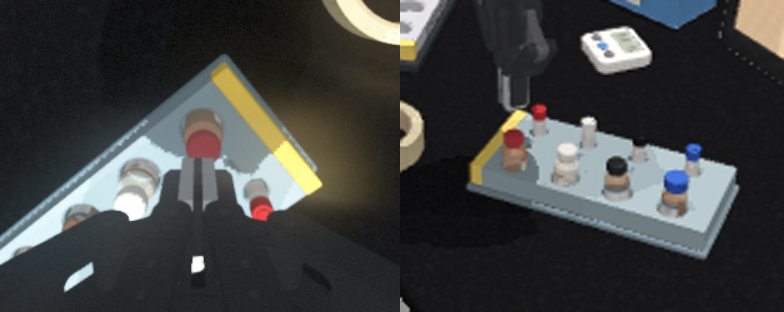

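```bash
python3 - <<'E'
from h import *
i=eyes.camera_info('side');w=np.load('pics/w4.npy',allow_pickle=True).item()
print(proj(i,[.4321,-.1314,.0635]),proj(i,[.4305,-.1305,.06]))
print('wrist tcp px',proj(w,[.4321,-.1314,.0635]),proj(w,[.4305,-.1305,.06]))
# two-view triangulation of red cap: wrist w4 crop(205,145)*.8+100 , side (257,227)
for z in(.05,.06,.07,.08):print(z,ray(w,(264,216),z)[:2],ray(i,(257,226),z)[:2])
w=np.load('pics/w3.npy',allow_pickle=True).item()
t=eyes.camera_info('top')
for z in(.05,.06,.07):print(z,ray(w,(259,206),z)[:2],ray(t,(135+556/3.4,155+225/3.4),z)[:2])
E
```

```text
[257.24225482 225.19725295] [256.41891481 226.55114183]
wrist tcp px [258.28057368 222.52090651] [259.39629692 217.94979778]
0.05 [ 0.4335539  -0.12760314] [ 0.43938595 -0.11731193]
0.06 [ 0.42946069 -0.12739735] [ 0.43257154 -0.12941834]
0.07 [ 0.42536747 -0.12719157] [ 0.42575712 -0.14152475]
0.08 [ 0.42127426 -0.12698579] [ 0.41894271 -0.15363116]
0.05 [ 0.43369282 -0.13096146] [ 0.43076765 -0.1291391 ]
0.06 [ 0.43000624 -0.13061276] [ 0.42978185 -0.12809944]
0.07 [ 0.42631966 -0.13026407] [ 0.42879606 -0.12705977]
```

The side view shows the fingertip near (257,214), but the reported TCP projects to (257,225), so the true tip may be higher than reported. I triangulate it.

```bash
python3 - <<'E'
from h import *
s=eyes.get_image('side');cv2.imwrite('pics/s5.png',s)
a=cv2.imread('pics/w4.png')
A=cv2.resize(a[185:265,225:295],None,fx=5.5,fy=5.5,interpolation=cv2.INTER_CUBIC);S=cv2.resize(s[165:245,225:295],None,fx=5.5,fy=5.5,interpolation=cv2.INTER_CUBIC)
cv2.imwrite('pics/s5c.png',np.hstack([A,S]))
def tri(i1,p1,i2,p2):
    rows=[]
    for i,p in((i1,p1),(i2,p2)):
        K=np.array([[i['fx'],0,i['cx']],[0,i['fy'],i['cy']],[0,0,1]]);P=K@np.diag([1,-1,-1])@np.array(i['view'])[:3];rows.append(P)
    X=cv2.triangulatePoints(rows[0],rows[1],np.array(p1,float).reshape(2,1),np.array(p2,float).reshape(2,1));return (X[:3]/X[3]).ravel()
i=eyes.camera_info('side');w=np.load('pics/w4.npy',allow_pickle=True).item()
X=tri(w,(260,226),i,(257,214));print(X,proj(w,X),proj(i,X))
E
```

```text
[ 0.42944317 -0.13083672  0.09113596] [258.85961908 238.34055562] [255.75289643 214.74782805]
```

View pics/s5c.png

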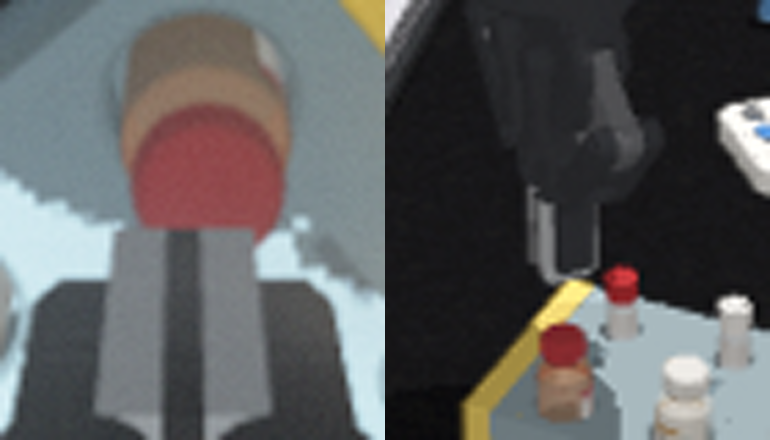

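```bash
python3 - <<'E'
from h import *
i=eyes.camera_info('side');w=np.load('pics/w4.npy',allow_pickle=True).item()
for z in(.0635,.07,.08,.085,.09,.095):print(z,'wrist edge',proj(w,[.4212,-.1314,z]),'side',proj(i,[.4321,-.1314,z]))
o=sensors.observe();print(o['position'],o['joints'])
E
```

```text
0.0635 wrist edge [256.46225736 206.57515012] side [257.24225482 225.19725295]
0.07 wrist edge [256.41089417 210.32153123] side [257.18083809 222.71044986]
0.08 wrist edge [256.32437275 216.63232017] side [257.08548267 218.84944743]
0.085 wrist edge [256.2772682 220.0680807] side [257.03740561 216.90277642]
0.09 wrist edge [256.22728823 223.71357123] side [256.98905934 214.94520483]
0.095 wrist edge [256.17416127 227.58860023] side [256.94044159 212.97664082]
[ 0.4318993  -0.13107591  0.06228054] [ -9.66444384  19.78592614  26.2736292  123.90334015 -13.81497252
  38.96337249 110.07371256]
```

Both views put the shut fingertips at about z=0.089 while the reported TCP is 0.0625, an offset of about 26 mm. I reopen, go lower in careful steps watching the force, and check with the side camera.

```bash
python3 -m handwheel '[[0,0,0,0,0,0],[0,0,0,0,0,0],[0,0,0,0,0,0],[0,0,-0.8,0,0,0],[0,0,-1.6,0,0,0],[0,0,-2.4,0,0,0],[0,0,-3.2,0,0,0],[0,0,-4,0,0,0],[0,0,-4.6,0,0,0],[0,0,-4.6,0,0,0]]' -0.15 35
python3 - <<'E'
from h import *
s=eyes.get_image('side');cv2.imwrite('pics/s6c.png',cv2.resize(s[170:270,215:315],None,fx=5,fy=5,interpolation=cv2.INTER_CUBIC))
E
```

```text
t: 7.95
position: [0.4312, -0.1312, 0.0153]
tool_rot: [[-0.994, 0.105, -0.001], [0.105, 0.994, -0.0], [0.001, -0.0, -1.0]]
ft_force: [0.6, -1.3, 0.9]
grip_width: 0.431
```

View pics/s6c.png

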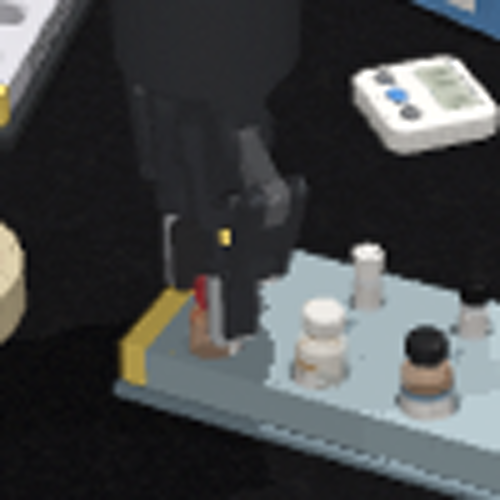

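The fingers straddle the red vial, with tips at about z=0.043. I go 9 mm lower and grip.

```bash
python3 -m handwheel '[[0,0,-0.2,0,0,0],[0,0,-0.4,0,0,0],[0,0,-0.6,0,0,0],[0,0,-0.8,0,0,0],[0,0,-0.9,0,0,0],[0,0,-0.9,0,0,0],[0,0,-0.9,0,0,0],[0,0,-0.9,0,0,0],[0,0,-0.9,0,0,0],[0,0,-0.9,0,0,0]]' && python3 -m handwheel '[[0,0,0,0,0,0],[0,0,0,0,0,0],[0,0,0,0,0,0],[0,0,0,0,0,0],[0,0,0,0,0,0],[0,0,0,0,0,0],[0,0,0,0,0,0],[0,0,0,0,0,0],[0,0,0,0,0,0],[0,0,0,0,0,0]]' -1 30
```

```text
t: 9.25
position: [0.4315, -0.1312, 0.0067]
tool_rot: [[-0.995, 0.105, 0.0], [0.105, 0.995, -0.0], [-0.0, -0.0, -1.0]]
ft_force: [-0.1, -0.2, -0.4]
grip_width: 0.423
t: 10.5
position: [0.4315, -0.1312, 0.0067]
tool_rot: [[-0.995, 0.105, 0.0], [0.105, 0.995, -0.0], [-0.0, -0.0, -1.0]]
ft_force: [0.7, 1.9, 3.3]
grip_width: 0.232
```

Gripped: the fingers stopped at 0.232. Lift and carry to well 1.

```bash
python3 -m handwheel '[[0,0,0.8,0,0,0],[0,0,2,0,0,0],[0,0,3.5,0,0,0],[0,0.8,5,0,0,0],[0.1,3,6,0,0,0],[0.2,6,6,0,0,0],[0.3,10,6,0,0,0],[0.4,14,6,0,0,0],[0.5,18,6,0,0,0],[0.6,22,6,0,0,0]]' && python3 -m handwheel '[[0,3,0,0,0,0],[0.1,5,0,0,0,0],[0.1,6.1,0,0,0,0],[0.1,6.1,0,0,0,0],[0.1,6.1,0,0,0,0],[0.1,6.1,-0.5,0,0,0],[0.1,6.1,-1.2,0,0,0],[0.1,6.1,-2,0,0,0],[0.1,6.1,-2,0,0,0],[0.1,6.1,-2,0,0,0]]'; python3 - <<'E'
from h import *
s=eyes.get_image('side')[130:230,170:270];w=eyes.get_image('wrist')[100:300,150:350]
cv2.imwrite('pics/c7.png',np.hstack([cv2.resize(s,(390,390),interpolation=cv2.INTER_CUBIC),cv2.resize(w,(390,390))]))
E
```

```text
t: 11.75
position: [0.4376, 0.0902, 0.0677]
tool_rot: [[-0.995, 0.105, 0.001], [0.105, 0.995, 0.0], [-0.001, 0.0, -1.0]]
ft_force: [0.9, -0.0, -0.5]
grip_width: 0.23
t: 13.0
position: [0.4385, 0.1498, 0.0466]
tool_rot: [[-0.994, 0.105, -0.0], [0.105, 0.994, -0.0], [0.0, -0.0, -1.0]]
ft_force: [0.4, -0.3, 0.1]
grip_width: 0.235
```

View pics/c7.png

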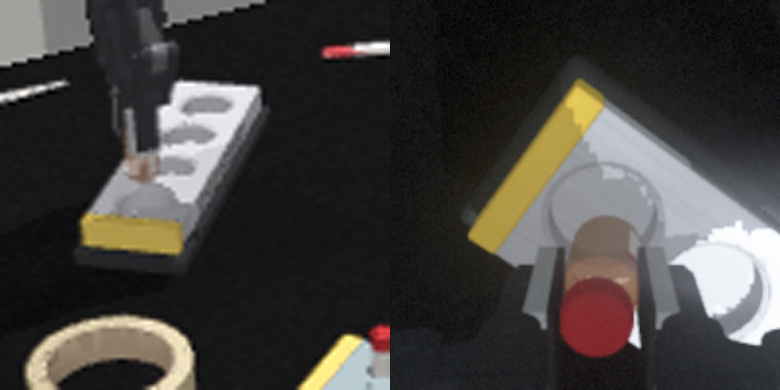

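The red vial hangs upright over well 1: its bottom is near crop (603,225) and the well mouth is centred near (606,210), as expected for 20 mm above it. I lower it and release.

```bash
python3 -m handwheel '[[0,0,-0.6,0,0,0],[0,0,-1.2,0,0,0],[0,0,-1.8,0,0,0],[0,0,-2.3,0,0,0],[0,0,-2.7,0,0,0],[0,0,-3,0,0,0],[0,0,-3.2,0,0,0],[0,0,-3.4,0,0,0],[0,0,-3.5,0,0,0],[0,0,-3.5,0,0,0]]' && python3 -m handwheel '[[0,0,0,0,0,0],[0,0,-0.05,0,0,0],[0,0,-0.05,0,0,0],[0,0,-0.05,0,0,0],[0,0,-0.05,0,0,0],[0,0,0.5,0,0,0],[0,0,1.5,0,0,0],[0,0,3,0,0,0],[0,0,5,0,0,0],[0,0,7,0,0,0]]' -0.15
```

```text
t: 14.35
position: [0.4385, 0.1498, 0.0117]
tool_rot: [[-0.995, 0.105, 0.0], [0.105, 0.995, -0.0], [-0.0, -0.0, -1.0]]
ft_force: [-0.3, -0.1, 0.4]
grip_width: 0.236
t: 15.6
position: [0.4386, 0.1499, 0.0832]
tool_rot: [[-0.995, 0.105, 0.001], [0.105, 0.995, 0.0], [-0.001, 0.0, -1.0]]
ft_force: [-0.7, -0.3, 0.7]
grip_width: 0.423
```

```bash
python3 -m handwheel '[[0.2,-2.2,0,0,0,0],[0.4,-6,0,0,0,0],[0.7,-10,0,0,0,0],[1,-14,0,0,0,0],[1.2,-18,0,0,0,0],[1.5,-22,0,0,0,0],[1.8,-26,0,0,0,0],[2,-29.5,0,0,0,0],[2.1,-31.5,0,0,0,0],[2.1,-32.2,0,0,0,0]]'; python3 look.py w8; python3 - <<'E'
from h import *
s=eyes.get_image('side')[130:230,170:270];w=cv2.imread('pics/w8.png')[100:300,150:350]
cv2.imwrite('pics/c8.png',np.hstack([cv2.resize(s,(390,390),interpolation=cv2.INTER_CUBIC),cv2.resize(w,(390,390))]))
i=np.load('pics/w8.npy',allow_pickle=True).item();print(proj(i,[.4594,-.1717,.06]))
E
```

```text
t: 16.85
position: [0.4595, -0.1732, 0.0825]
tool_rot: [[-0.994, 0.106, 0.001], [0.106, 0.994, -0.0], [-0.001, -0.0, -1.0]]
ft_force: [-0.7, 0.5, -0.5]
grip_width: 0.423
16.9 [ 0.45949838 -0.17318755  0.08235982] [[-0.994, 0.106, 0.001], [0.106, 0.994, -0.0], [-0.001, -0.0, -1.0]] 0.4232505414611847 [-0.91435849 -0.27707204 -0.22868375]
[260.51482616 208.20914722]
```

View pics/c8.png

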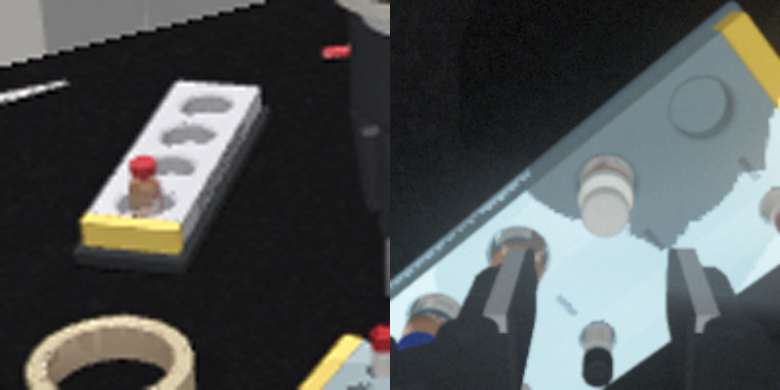

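Red stands upright in well 1. The white cap is at px (260.8,208.7) against a prediction of (260.5,208.2). I descend and grip.

```bash
python3 -m handwheel '[[0,0.1,-1,0,0,0],[0,0.1,-2.2,0,0,0],[0,0.1,-3.4,0,0,0],[0,0.1,-4.6,0,0,0],[0,0.1,-5.5,0,0,0],[0,0.1,-6.3,0,0,0],[0,0.1,-7,0,0,0],[0,0.1,-7.4,0,0,0],[0,0.1,-7.6,0,0,0],[0,0.1,-7.6,0,0,0]]' && python3 -m handwheel '[[0,0,0,0,0,0],[0,0,0,0,0,0],[0,0,0,0,0,0],[0,0,0,0,0,0],[0,0,0,0,0,0],[0,0,0,0,0,0],[0,0,0,0,0,0],[0,0,0,0,0,0],[0,0,0,0,0,0],[0,0,0,0,0,0]]' -1 30
```

```text
t: 18.2
position: [0.4595, -0.1712, 0.0057]
tool_rot: [[-0.995, 0.105, 0.0], [0.105, 0.995, -0.0], [-0.0, -0.0, -1.0]]
ft_force: [-0.4, -0.1, 0.0]
grip_width: 0.427
t: 19.45
position: [0.4597, -0.1712, 0.0059]
tool_rot: [[-0.995, 0.105, 0.001], [0.105, 0.995, -0.0], [-0.001, -0.0, -1.0]]
ft_force: [-0.8, 0.2, 6.4]
grip_width: 0.231
```

```bash
python3 -m handwheel '[[0,0,0.8,0,0,0],[0,0,2,0,0,0],[0,0,3.5,0,0,0],[0,0.8,5.5,0,0,0],[0.1,3,7,0,0,0],[0.3,6.5,7,0,0,0],[0.5,11,7,0,0,0],[0.7,16,7,0,0,0],[0.9,21,7,0,0,0],[1,26,7,0,0,0]]' && python3 -m handwheel '[[0,4,0,0,0,0],[0.1,7.5,0,0,0,0],[0.15,9.3,0,0,0,0],[0.15,9.8,0,0,0,0],[0.15,9.8,-0.6,0,0,0],[0.15,9.8,-1.6,0,0,0],[0.15,9.8,-2.8,0,0,0],[0.15,9.8,-3.6,0,0,0],[0.15,9.8,-4,0,0,0],[0.15,9.8,-4,0,0,0]]'
```

```text
t: 20.7
position: [0.4696, 0.0905, 0.0768]
tool_rot: [[-0.995, 0.105, 0.001], [0.105, 0.995, 0.0], [-0.001, 0.0, -1.0]]
ft_force: [0.5, -1.2, -0.2]
grip_width: 0.228
t: 21.95
position: [0.4709, 0.1867, 0.0354]
tool_rot: [[-0.995, 0.105, -0.0], [0.105, 0.995, -0.0], [0.0, -0.0, -1.0]]
ft_force: [0.3, 0.0, 0.6]
grip_width: 0.236
```

```bash
python3 -m handwheel '[[0,0,-0.4,0,0,0],[0,0,-0.8,0,0,0],[0,0,-1.2,0,0,0],[0,0,-1.6,0,0,0],[0,0,-1.9,0,0,0],[0,0,-2.1,0,0,0],[0,0,-2.3,0,0,0],[0,0,-2.4,0,0,0],[0,0,-2.45,0,0,0],[0,0,-2.45,0,0,0]]' && python3 -m handwheel '[[0,0,0,0,0,0],[0,0,-0.05,0,0,0],[0,0,-0.05,0,0,0],[0,0,-0.05,0,0,0],[0,0,-0.05,0,0,0],[0,0,0.5,0,0,0],[0,0,1.5,0,0,0],[0,0,3,0,0,0],[0,0,5,0,0,0],[0,0,7,0,0,0]]' -0.15
```

```text
t: 23.2
position: [0.471, 0.1869, 0.0112]
tool_rot: [[-0.995, 0.105, 0.0], [0.105, 0.995, -0.0], [-0.0, -0.0, -1.0]]
ft_force: [0.4, 0.3, -1.1]
grip_width: 0.232
t: 24.45
position: [0.4711, 0.1869, 0.0828]
tool_rot: [[-0.995, 0.105, 0.001], [0.105, 0.995, 0.0], [-0.001, 0.0, -1.0]]
ft_force: [-0.3, -0.1, -1.2]
grip_width: 0.429
```

```bash
python3 -m handwheel '[[0.1,-2.5,0,0,0,0],[0.3,-7,0,0,0,0],[0.5,-12,0,0,0,0],[0.7,-17,0,0,0,0],[0.9,-22,0,0,0,0],[1.1,-27,0,0,0,0],[1.3,-32,0,0,0,0],[1.5,-36.5,0,0,0,0],[1.55,-39,0,0,0,0],[1.55,-39.9,0,0,0,0]]'; python3 look.py w9; python3 - <<'E'
from h import *
s=eyes.get_image('side')[130:230,170:270];w=cv2.imread('pics/w9.png')[100:300,150:350]
cv2.imwrite('pics/c9.png',np.hstack([cv2.resize(s,(390,390),interpolation=cv2.INTER_CUBIC),cv2.resize(w,(390,390))]))
i=np.load('pics/w9.npy',allow_pickle=True).item();print(proj(i,[.4874,-.2131,.06]))
E
```

```text
t: 25.7
position: [0.4864, -0.2135, 0.082]
tool_rot: [[-0.994, 0.107, 0.001], [0.107, 0.994, -0.0], [-0.001, -0.0, -1.0]]
ft_force: [0.1, 0.5, 0.3]
grip_width: 0.425
25.75 [ 0.48637964 -0.21359788  0.08185199] [[-0.994, 0.106, 0.001], [0.106, 0.994, -0.001], [-0.001, -0.0, -1.0]] 0.42205123216074764 [-0.40920425 -1.21137178  0.49294408]
[259.24364335 210.05892507]
```

View pics/c9.png

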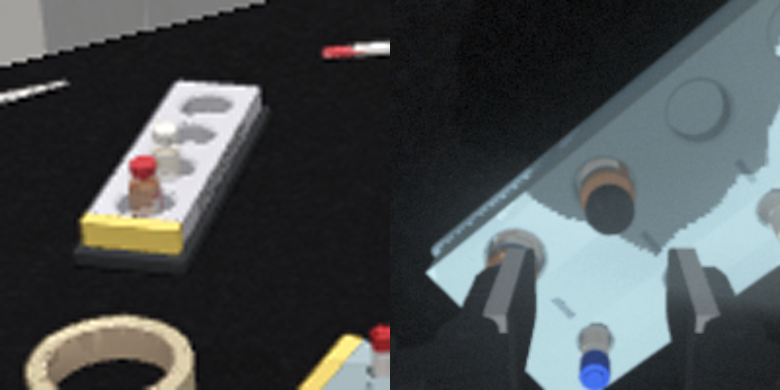

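White is in well 2. The black cap is at px (262.3,207.2), about 3 mm further to +y than predicted, so I shift by +0.25 cm in y and descend.

```bash
python3 -m handwheel '[[-0.1,0.2,-1,0,0,0],[-0.1,0.2,-2.2,0,0,0],[-0.1,0.2,-3.4,0,0,0],[-0.1,0.2,-4.6,0,0,0],[-0.1,0.2,-5.5,0,0,0],[-0.1,0.2,-6.3,0,0,0],[-0.1,0.2,-7,0,0,0],[-0.1,0.2,-7.4,0,0,0],[-0.1,0.2,-7.55,0,0,0],[-0.1,0.2,-7.55,0,0,0]]' && python3 -m handwheel '[[0,0,0,0,0,0],[0,0,0,0,0,0],[0,0,0,0,0,0],[0,0,0,0,0,0],[0,0,0,0,0,0],[0,0,0,0,0,0],[0,0,0,0,0,0],[0,0,0,0,0,0],[0,0,0,0,0,0],[0,0,0,0,0,0]]' -1 30
```

```text
t: 27.05
position: [0.4855, -0.2102, 0.0057]
tool_rot: [[-0.995, 0.105, 0.0], [0.105, 0.995, -0.0], [-0.0, -0.0, -1.0]]
ft_force: [0.5, 0.5, 0.2]
grip_width: 0.422
t: 28.3
position: [0.4857, -0.2103, 0.0059]
tool_rot: [[-0.995, 0.105, 0.001], [0.105, 0.995, -0.0], [-0.001, -0.0, -1.0]]
ft_force: [-0.4, 0.1, 6.1]
grip_width: 0.234
```

```bash
python3 -m handwheel '[[0,0,0.8,0,0,0],[0,0,2,0,0,0],[0,0,3.5,0,0,0],[0.1,0.8,5.5,0,0,0],[0.3,3.5,7,0,0,0],[0.5,8,7,0,0,0],[0.8,13.5,7,0,0,0],[1,19,7,0,0,0],[1.3,24.5,7,0,0,0],[1.6,30,7,0,0,0]]' && python3 -m handwheel '[[0.15,5.5,0,0,0,0],[0.3,10.5,0,0,0,0],[0.35,12.8,0,0,0,0],[0.35,13.35,0,0,0,0],[0.35,13.35,-0.6,0,0,0],[0.35,13.35,-1.6,0,0,0],[0.35,13.35,-2.8,0,0,0],[0.35,13.35,-3.6,0,0,0],[0.35,13.35,-4,0,0,0],[0.35,13.35,-4,0,0,0]]'
```

```text
t: 29.55
position: [0.5014, 0.0923, 0.077]
tool_rot: [[-0.995, 0.104, 0.001], [0.104, 0.995, 0.001], [-0.001, 0.001, -1.0]]
ft_force: [0.7, 0.0, -0.0]
grip_width: 0.232
t: 30.8
position: [0.5049, 0.2232, 0.0354]
tool_rot: [[-0.994, 0.105, -0.0], [0.105, 0.994, -0.0], [0.0, -0.0, -1.0]]
ft_force: [-0.0, -0.1, 0.3]
grip_width: 0.236
```

```bash
python3 -m handwheel '[[0,0,-0.4,0,0,0],[0,0,-0.8,0,0,0],[0,0,-1.2,0,0,0],[0,0,-1.6,0,0,0],[0,0,-1.9,0,0,0],[0,0,-2.1,0,0,0],[0,0,-2.3,0,0,0],[0,0,-2.4,0,0,0],[0,0,-2.45,0,0,0],[0,0,-2.45,0,0,0]]' && python3 -m handwheel '[[0,0,0,0,0,0],[0,0,-0.05,0,0,0],[0,0,-0.05,0,0,0],[0,0,-0.05,0,0,0],[0,0,-0.05,0,0,0],[0,0,0.5,0,0,0],[0,0,1.5,0,0,0],[0,0,3,0,0,0],[0,0,5,0,0,0],[0,0,7,0,0,0]]' -0.15 && python3 -m handwheel '[[0.1,-2.5,0,0,0,0],[0.2,-7,0,0,0,0],[0.3,-12.5,0,0,0,0],[0.4,-18.5,0,0,0,0],[0.5,-24.5,0,0,0,0],[0.6,-30.5,0,0,0,0],[0.7,-36.5,0,0,0,0],[0.8,-42,0,0,0,0],[0.9,-46,0,0,0,0],[0.9,-47.5,0,0,0,0]]'; python3 look.py w10; python3 - <<'E'
from h import *
s=eyes.get_image('side')[130:230,170:270];w=cv2.imread('pics/w10.png')[100:300,150:350]
cv2.imwrite('pics/c10.png',np.hstack([cv2.resize(s,(390,390),interpolation=cv2.INTER_CUBIC),cv2.resize(w,(390,390))]))
i=np.load('pics/w10.npy',allow_pickle=True).item();print(proj(i,[.5155,-.2544,.06]))
E
```

```text
t: 32.05
position: [0.505, 0.2233, 0.0112]
tool_rot: [[-0.995, 0.105, 0.0], [0.105, 0.995, -0.0], [-0.0, -0.0, -1.0]]
ft_force: [0.6, -0.3, -0.0]
grip_width: 0.23
t: 33.3
position: [0.5051, 0.2234, 0.0828]
tool_rot: [[-0.995, 0.105, 0.001], [0.105, 0.995, 0.0], [-0.001, 0.0, -1.0]]
ft_force: [0.4, 0.3, 0.3]
grip_width: 0.426
t: 34.55
position: [0.5136, -0.2543, 0.0822]
tool_rot: [[-0.994, 0.108, 0.001], [0.108, 0.994, -0.001], [-0.001, -0.001, -1.0]]
ft_force: [-0.0, 0.6, 0.5]
grip_width: 0.425
34.6 [ 0.51357903 -0.25487027  0.08209493] [[-0.994, 0.108, 0.001], [0.108, 0.994, -0.001], [-0.001, -0.001, -1.0]] 0.42403657689593877 [-1.5768701  -1.14810221 -0.55512906]
[258.662237   211.16188003]
```

View pics/c10.png

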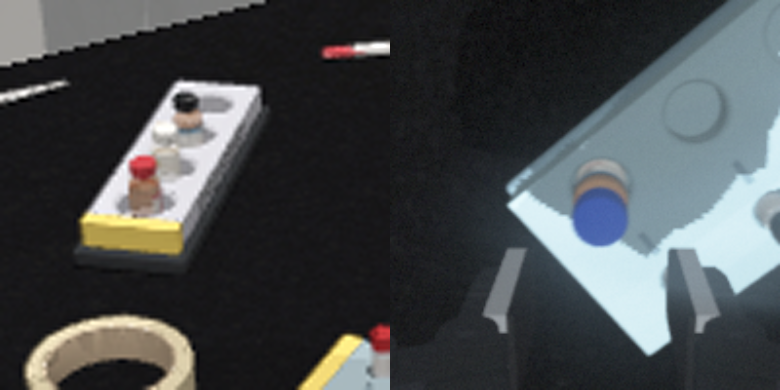

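Black is in well 3. The blue cap is at px (257.7,211.3) against a prediction of (258.7,211.2), which puts it at about (0.5155,-0.255). The commanded y is about -0.2517, so I shift by -0.35 cm and go down.

```bash
python3 -m handwheel '[[0.1,-0.35,-1,0,0,0],[0.1,-0.35,-2.2,0,0,0],[0.1,-0.35,-3.4,0,0,0],[0.1,-0.35,-4.6,0,0,0],[0.1,-0.35,-5.5,0,0,0],[0.1,-0.35,-6.3,0,0,0],[0.1,-0.35,-7,0,0,0],[0.1,-0.35,-7.4,0,0,0],[0.1,-0.35,-7.6,0,0,0],[0.1,-0.35,-7.6,0,0,0]]' && python3 -m handwheel '[[0,0,0,0,0,0],[0,0,0,0,0,0],[0,0,0,0,0,0],[0,0,0,0,0,0],[0,0,0,0,0,0],[0,0,0,0,0,0],[0,0,0,0,0,0],[0,0,0,0,0,0],[0,0,0,0,0,0],[0,0,0,0,0,0]]' -1 30
```

```text
t: 35.9
position: [0.515, -0.2552, 0.0052]
tool_rot: [[-0.995, 0.105, 0.0], [0.105, 0.995, -0.0], [-0.0, -0.0, -1.0]]
ft_force: [0.2, -0.0, 0.7]
grip_width: 0.423
t: 37.15
position: [0.5151, -0.2552, 0.0053]
tool_rot: [[-0.995, 0.105, 0.0], [0.105, 0.995, -0.0], [-0.0, -0.0, -1.0]]
ft_force: [-1.2, 0.9, 5.8]
grip_width: 0.232
```

```bash
python3 -m handwheel '[[0,0,0.8,0,0,0],[0,0,2,0,0,0],[0,0,3.5,0,0,0],[0.1,1,5.5,0,0,0],[0.3,4,7,0,0,0],[0.5,8.5,7,0,0,0],[0.8,14,7,0,0,0],[1,19.5,7,0,0,0],[1.3,25,7,0,0,0],[1.6,31,7,0,0,0]]' && python3 -m handwheel '[[0.2,5.5,0,0,0,0],[0.4,11,0,0,0,0],[0.6,16,0,0,0,0],[0.75,19.5,0,0,0,0],[0.8,20.55,0,0,0,0],[0.8,20.55,-0.6,0,0,0],[0.8,20.55,-1.6,0,0,0],[0.8,20.55,-2.8,0,0,0],[0.8,20.55,-3.6,0,0,0],[0.8,20.55,-4,0,0,0]]'
```

```text
t: 38.4
position: [0.531, 0.0572, 0.0765]
tool_rot: [[-0.995, 0.105, 0.001], [0.105, 0.995, 0.0], [-0.001, 0.001, -1.0]]
ft_force: [0.6, 0.5, -0.1]
grip_width: 0.235
t: 39.65
position: [0.5388, 0.2599, 0.0344]
tool_rot: [[-0.994, 0.105, -0.001], [0.105, 0.994, -0.001], [0.001, -0.001, -1.0]]
ft_force: [0.7, -0.1, -1.0]
grip_width: 0.239
```

```bash
python3 -m handwheel '[[0,0,-0.4,0,0,0],[0,0,-0.8,0,0,0],[0,0,-1.2,0,0,0],[0,0,-1.6,0,0,0],[0,0,-1.9,0,0,0],[0,0,-2.1,0,0,0],[0,0,-2.3,0,0,0],[0,0,-2.4,0,0,0],[0,0,-2.45,0,0,0],[0,0,-2.45,0,0,0]]' && python3 -m handwheel '[[0,0,0,0,0,0],[0,0,-0.05,0,0,0],[0,0,-0.05,0,0,0],[0,0,-0.05,0,0,0],[0,0,-0.05,0,0,0],[0,0,0.5,0,0,0],[0,0,1.5,0,0,0],[0,0,3,0,0,0],[0,0,5,0,0,0],[0,0,7,0,0,0]]' -0.15 && python3 -m handwheel '[[0,0,3,0,0,0],[0,0,6,0,0,0],[0,-2,9,0,0,0],[-1,-5,10,0,0,0],[-2,-8,10,0,0,0],[-3,-11,10,0,0,0],[-4,-14,10,0,0,0],[-5,-16,10,0,0,0],[-5,-17,10,0,0,0],[-5,-17,10,0,0,0]]'; python3 - <<'E'
from h import *
s=eyes.get_image('side');t=eyes.get_image('top')
w=eyes.get_image('wrist')
f=lambda a,y,x,h,wd:cv2.resize(a[y:y+h,x:x+wd],(390,int(390*h/wd)),interpolation=cv2.INTER_CUBIC)
A=np.hstack([f(s,130,170,75,100),f(s,200,230,98,130)[:292]]);B=np.hstack([f(w,0,0,384,512)[:292],f(t,155,135,172,230)[:292]])
h=min(A.shape[0],292);print(A.shape,B.shape);cv2.imwrite('pics/c11.png',np.vstack([A,B]))
E
```

```text
t: 40.9
position: [0.539, 0.2604, 0.0107]
tool_rot: [[-0.995, 0.105, 0.0], [0.105, 0.995, -0.0], [-0.0, -0.0, -1.0]]
ft_force: [-0.3, 0.1, -0.6]
grip_width: 0.239
t: 42.15
position: [0.5392, 0.2604, 0.0825]
tool_rot: [[-0.995, 0.105, 0.001], [0.105, 0.995, 0.0], [-0.001, 0.0, -1.0]]
ft_force: [-0.2, -0.7, 0.6]
grip_width: 0.425
t: 43.4
position: [0.4894, 0.0904, 0.181]
tool_rot: [[-0.994, 0.105, 0.001], [0.105, 0.994, 0.0], [-0.001, 0.0, -1.0]]
ft_force: [-0.1, 0.3, 0.3]
grip_width: 0.426Traceback (most recent call last):
  File "<stdin>", line 5, in <module>
    return _nx.concatenate(arrs, 1, dtype=dtype, casting=casting)
           ~~~~~~~~~~~~~~~^^^^^^^^^^^^^^^^^^^^^^^^^^^^^^^^^^^^^^^
ValueError: all the input array dimensions except for the concatenation axis must match exactly, but along dimension 0, the array at index 0 has size 292 and the array at index 1 has size 291
```

```bash
python3 - <<'E'
from h import *
s=eyes.get_image('side');t=eyes.get_image('top');w=eyes.get_image('wrist')
f=lambda a,y,x,h,wd:cv2.resize(a[y:y+h,x:x+wd],(390,290),interpolation=cv2.INTER_CUBIC)
cv2.imwrite('pics/c11.png',np.vstack([np.hstack([f(s,135,170,75,100),f(s,195,230,98,130)]),np.hstack([f(w,0,0,384,512),f(t,125,135,172,230)])]))
E
```

```text
(no output)
```

View pics/c11.png

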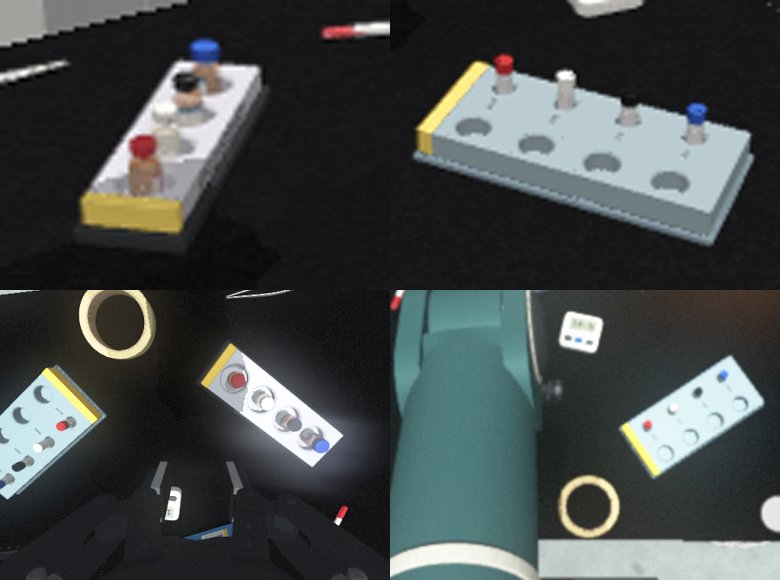

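All four vials stand upright in the wells in the order red, white, black, blue from the yellow band. The cryovials are still in the rack, and the gripper is clear. I hand in.

```bash
python3 -c "
from bench import arm,sensors
print(sensors.observe()['t'],arm.close_job())"
```

```text
the job is handed in; nothing more can be done
43.7 None
```

I moved all four vials into the cooling block, in the order red, white, black, blue from the yellow-banded end. I handed the job in at 43.7 s. The final side and wrist views showed each vial upright in its own well, the four cryovials still in the rack, and the gripper clear of everything.

- **First grasp missed:** the fingers closed on nothing because the real fingertips sat about 26 mm above the reported TCP height. I worked out the offset from the side and wrist cameras, applied it, and the other grasps all held.
- **Release height:** I let each vial go about 1 mm or less above the well floor, going by the heights. "Fully down" is judged from the pictures, since no contact force confirmed it.
- **Forces and fit:** the highest contact force in the readings was about 6 N, while gripping. The rack fit had errors of up to about 3 mm, which I corrected from a near view before each grasp.

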